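Put the boring machine's setting-up kit into its nests

ROBOT

A 6-joint arm with a two-finger parallel gripper is mounted at the origin on a cart in front of the work surface, level with it; the furniture and walls round the work are solid. World frame = base frame: x ahead of the robot, y to its left, z up, the work surface at z = 0. Lengths are in mm, angles in rad, forces in N, time in s.
With the tool pointing down it reaches from about 300 to 775 mm from the base axis. Payload 14.6 kg.
Tool frame: the origin (TCP) lies on the centre line of the jaws, within the pads' length; the fingertips stand 19 mm ahead of it and the grasp point (between the pads) is the TCP (bot.tip_reach is the distance from the TCP to the fingertips, in mm); z points along the fingers, y is the line along which they close (so a half turn about z gives the same grasp; the last joint's range is limited). The gripper opens to 85 mm and grips with 20 to 120 N. Pads are 22 mm wide; open, the fingers measure 114 mm over their backs; the gripper's body (76 mm by 85 mm) begins 54 mm behind the grasp point. The pads swing forward as they close: fully open they stand 13 mm farther back than shut.
Start: joints at [-0.067, 0.3, 1.521, -0, 1.321, -0.067], TCP at [549.991, -0.002, 250.281] pointing down, gripper open.
Joint ranges: [-3.03, 3.03], [-0.79, 2.21], [0.23, 2.52], [-1.04, 4.18], [0, 3.07], [-2.55, 2.55]. Speed limits (rad/s): [2.22, 2.22, 2.57, 3.14, 3.14, 3.14].

INTERFACE

Orientations are given as a unit quaternion [w, x, y, z].
In Python, from rig import bot gives the robot as it stands. Calls block until the motion is done:
- bot.move_to(position, orientation): joint-space move of the TCP to a pose.
- bot.servo_line(position, attitude=None, speed=150, until_force=None): straight line of the TCP; attitude=None keeps the orientation; speed is the mean speed in mm/s. With until_force (N) it stops when the force on the tool has changed by that much, and returns True; else False.
- bot.move_joints(angles): joint-space move.
- bot.move_gripper(opening, grip_force=None): finger opening in mm; grip_force is the grip in N (None keeps the last); returns when the fingers have stopped.
- bot.dwell(seconds).
- bot.ik(position, orientation): joint angles nearest the present ones, or None.
- bot.read_state(): the state.
- bot.read_camera(name): name is "scene" or "side" or "wrist"; returns a dict with "image" (480x640x3 uint8, blue, green, red), "depth" (480x640 float32, mm along the optical axis (not along the pixel's ray), 0 where there is no reading), "fovy" (degrees; the focal length in pixels is half the picture's height over the tangent of half this angle, whatever the lens; pixels are square), "cx", "cy" (the principal point, pixels), "eye" and "attitude" of the camera in the world; the wrist camera has in their place "mount" (4x4, takes a point from camera to tool coordinates, whose origin is the TCP and whose axes are the flange's). Camera axes: x right, y down, z forward; pixel columns grow to the right and rows downward; lengths in mm; the calibration is good to about 2 mm. A picture is of the moment at which its call begins: read the wrist's pose just before it.
A pose or a line that the arm cannot do raises bot.MotionError and nothing moves.
- bot.finish_job(): hands the job in; it is judged then, once.
The state is a dict: "clock": time; "joint_positions": joint angles; "qvel": joint speeds; "effort": joint torques, N m; "ee_pos": TCP position; "tool_rot": TCP orientation; "ft_force": force on the tool from outside, world axes, zero at the start; "moment": the same for the moment, N m; "grip_width": finger opening in mm; "grip_force": force on a finger pad.
Only numpy, scipy, OpenCV 4.12 (cv2) and the standard library are available. Lean on these libraries where they do the work, as an engineer would, in place of code of your own. Each camera call takes 0.05 s, during which the arm holds its last target. There are 200 camera calls.

TASK

Put the boring machine's setting-up kit away: lay the spanner, the drill bit and the square wooden block flat on the floor of their white trays, each in the one whose recess is made to its length and width, and stand the hinge boring bit upright in the round one. Leave the marker pen and the cabinet hinge where they lie.

Things in the scene. Friction and masses are not known exactly. Their poses are not given: they have to be found in the camera images.
- spanner: Bright steel combination spanner lying flat, 167 mm long (y), heads 27 mm wide, 7 mm thick; the straight shank between the heads is 10 mm wide (x) and reaches from 1 to 6 mm above the underside: grip it in the middle. Origin: middle of the length, on the underside; z up. About 0.12 kg.
- drill_bit: Grey steel wood drill bit lying flat, 127 mm long (y), 12 mm thick; gripped across x it is 10 mm wide, from 1 to 11 mm above the underside. Origin: middle of the length, on the underside; z up. About 0.06 kg.
- wood_block: Plain wooden block of square section, 90 mm long (y), 45 mm wide (x), 45 mm high. Origin: centre of the underside; z up. About 0.13 kg.
- boring_bit: Steel hinge boring bit standing upright on its cutter: round cutter head of 35 mm diameter, 11 mm high, with a vertical round shank of 16 mm diameter above it up to 57 mm. Origin: on the axis, on the underside; z up along the shank. About 0.11 kg.
- spanner_nest: Fixed shallow rectangular white tray (nest) with a grey floor pad, open above. The longest of the three; it is for the spanner. Recess 187 mm long (y), 47 mm wide (x); walls 4 mm thick, tops 12 mm and floor 3 mm above the worktop; each long wall has a 80 mm gap in its middle, down to the floor, for fingers. Origin: centre, at worktop level; z up.
- bit_nest: Fixed shallow rectangular white tray (nest) with a grey floor pad, open above. The narrowest of the three; it is for the drill bit. Recess 147 mm long (y), 32 mm wide (x); walls 4 mm thick, tops 12 mm and floor 3 mm above the worktop; each long wall has a 70 mm gap in its middle, down to the floor, for fingers. Origin: centre, at worktop level; z up.
- block_nest: Fixed shallow rectangular white tray (nest) with a grey floor pad, open above. The shortest and widest of the three; it is for the wooden block. Recess 110 mm long (y), 65 mm wide (x); walls 4 mm thick, tops 12 mm and floor 3 mm above the worktop; each long wall has a 60 mm gap in its middle, down to the floor, for fingers. Origin: centre, at worktop level; z up.
- round_nest: Fixed moulded round white nest with a grey floor pad, 64 mm outside diameter, recess 56 mm diameter, wall 4 mm, rim 12 mm above the worktop, floor 3 mm above the worktop; it is for the boring bit. Origin: on its axis, at worktop level; z up.
- marker_pen: White and red marker pen lying flat, 135 mm long (y), 17 mm thick; not part of the job, leave it where it is. Origin: middle of the length, on the underside.
- cabinet_hinge: Concealed metal cabinet hinge lying cup down, 90 mm long (x), 48 mm wide, 23 mm high; not part of the job, leave it where it is. Origin: middle of its outline, on the underside.
There are look-alikes about, which are no part of the job. What is shaped like the round_nest but orange is not meant.

How it is judged:
By the outcome, as a careful person would: the job done as asked, in the order asked, and still so for the second after the job is handed in, with the robot touching nothing.
It also fails if it takes over 88 s, if anything falls off the work surface, if the arm or the gripper's body presses on something with over 40 N, if the wrist force passes 120 N, or if a joint passes its speed limit or range.

## Working session

There is one attempt and no reset: what is moved stays moved. The work goes in short steps, each a Python script; the robot and the scene stay as the last script left them, time stands still between calls to the robot, and variables do not carry over. Pictures are saved under pics/ and viewed, at most 14 in all, crops included, and the job is handed in when it is done.

```bash
mkdir -p pics; ls; cat > h.py <<'E'
import numpy as np, cv2
from scipy.spatial.transform import Rotation as R
from rig import bot
def rot(q): return R.from_quat([q[1],q[2],q[3],q[0]]).as_matrix()
def q_down(yaw):  # tool z down, tool y (closing) at world angle yaw
    y=np.array([np.cos(yaw),np.sin(yaw),0]);z=np.array([0,0,-1.]);x=np.cross(y,z)
    q=R.from_matrix(np.c_[x,y,z]).as_quat();return [q[3],q[0],q[1],q[2]]
def cam(name):
    s=bot.read_state();c=bot.read_camera(name)
    if name=="wrist":
        T=np.eye(4);T[:3,:3]=rot(s["tool_rot"]);T[:3,3]=s["ee_pos"];M=T@np.array(c["mount"]);c["Rw"],c["t"]=M[:3,:3],M[:3,3]
    else:
        a=np.array(c["attitude"]);c["Rw"]=rot(a) if a.size==4 else a;c["t"]=np.array(c["eye"])
    c["f"]=240/np.tan(np.radians(c["fovy"])/2);return c
def rays(c,uv):
    uv=np.atleast_2d(np.asarray(uv,float));d=np.c_[(uv[:,0]-c["cx"])/c["f"],(uv[:,1]-c["cy"])/c["f"],np.ones(len(uv))]
    return d@c["Rw"].T
def onplane(c,uv,z):
    d=rays(c,uv);return c["t"]+d*((z-c["t"][2])/d[:,2])[:,None]
def cloud(c):
    v,u=np.mgrid[:480,:640];d=rays(c,np.c_[u.ravel(),v.ravel()]);P=c["t"]+d*c["depth"].ravel()[:,None]
    P[c["depth"].ravel()==0]=np.nan;return P.reshape(480,640,3)
def save(c,n):
    np.savez(n+".npz",**{k:c[k] for k in("image","depth","Rw","t","f","cx","cy")});cv2.imwrite(f"pics/{n}.png",c["image"])
def load(n):
    z=np.load(n+".npz");return {k:z[k] for k in z}
E
python3 - <<'E'
from h import *
for n in("scene","side","wrist"):
    c=cam(n);save(c,n+"0");print(n,c["t"].round(1),c["Rw"].round(3).tolist(),c["fovy"],c["cx"],c["cy"])
print(bot.read_state()); print(bot.tip_reach)
E
```

```text
pics
scene [  65.3 -581.2  584.1] [[0.826, -0.331, 0.456], [-0.564, -0.475, 0.676], [-0.007, -0.816, -0.579]] 54.453100744320075 322.1213310594684 236.68774346692578
side [ -72.3 1021.1  686.7] [[-0.884, -0.213, 0.417], [-0.468, 0.437, -0.768], [-0.018, -0.874, -0.486]] 42.492182477251816 315.1819544141774 230.21899509858386
wrist [549.8  80.1 374.5] [[1.0, 0.0, -0.001], [-0.0, -0.95, -0.313], [-0.001, 0.313, -0.95]] 65.19336217313896 316.34890856155664 241.6445719350137
{'clock': 0.15, 'joint_positions': array([-6.65797424e-02,  3.00324045e-01,  1.52140524e+00, -4.34173069e-06,
        1.32071187e+00, -6.65913205e-02]), 'qvel': array([-0.00123839, -0.00143056, -0.0020962 ,  0.00089235, -0.00021531,
       -0.00048061]), 'effort': array([ 1.15317634e-03, -5.43663168e+01, -3.61884356e+01, -9.07762978e-05,
        3.16729136e-03,  4.75633647e-05]), 'ee_pos': array([5.49847841e+02, 1.74020004e-02, 2.49876372e+02]), 'tool_rot': array([-3.17900722e-04,  7.07102244e-01,  7.07111192e-01, -2.80947880e-04]), 'ft_force': array([-0.25735429, -0.26480083,  0.0595672 ]), 'moment': array([-0.02663327,  0.10802119, -0.0516825 ]), 'grip_force': 0.0, 'grip_width': 85.81231381640866}
19.0
```

View pics/scene0.png

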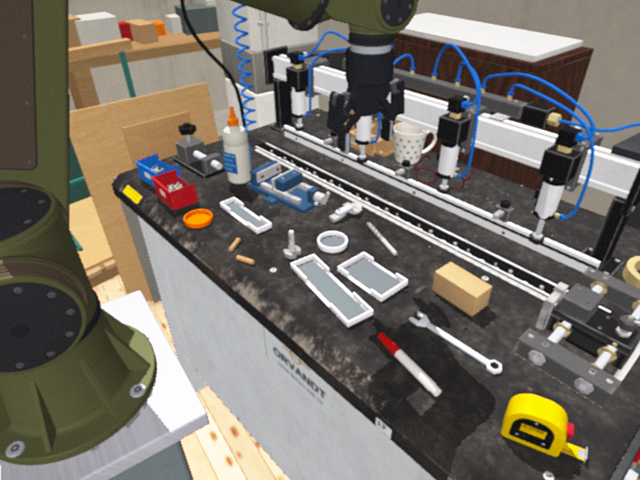

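View pics/side0.png

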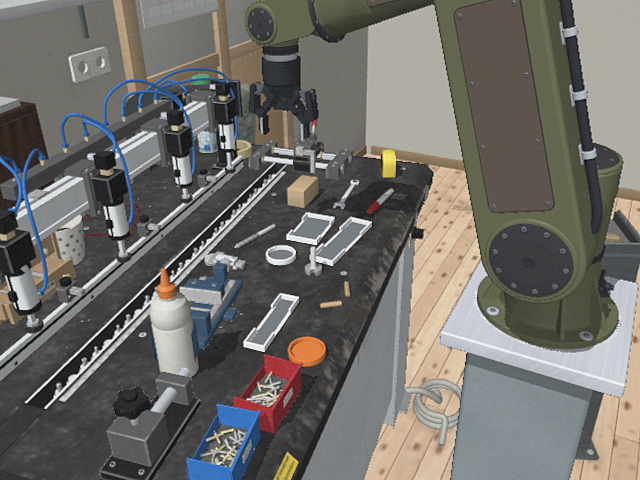

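View pics/wrist0.png

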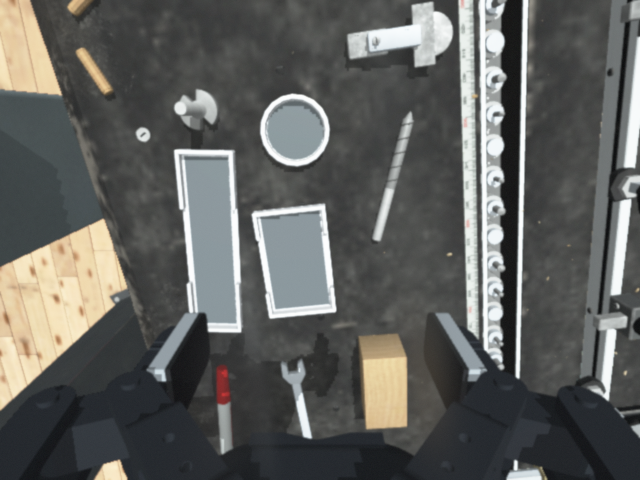

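Scene view: the spanner nest is at (330,288), the block nest at (372,275), the white round nest at (332,241) and the bit nest at (245,214). The boring bit is at (291,245), the drill bit at (381,238), the block at (462,288), the spanner at (458,345), the pen at (408,362) and the hinge at (347,210).

Round nest candidates are white (332,241) and orange (198,217). The white one fits the description. Next I'll take two wrist views from other places.

```bash
python3 - <<'E'
from h import *
for n,p in(("wA",(470,-190,300)),("wB",(470,110,300))):
    bot.move_to(p,q_down(0)); bot.dwell(0.2); c=cam(n and "wrist"); save(c,n)
    print(n,c["t"].round(1),bot.read_state()["clock"])
E
```

```text
wA [ 470.3 -108.9  424.4] 1.2583
wB [470.3 189.3 424.7] 2.6583
```

View pics/wA.png

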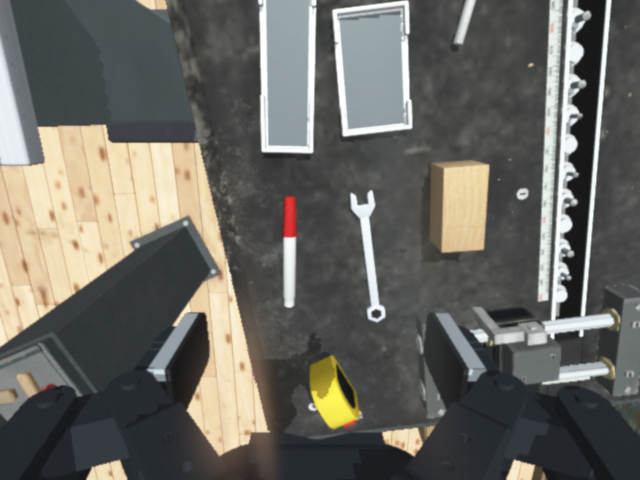

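View pics/wB.png

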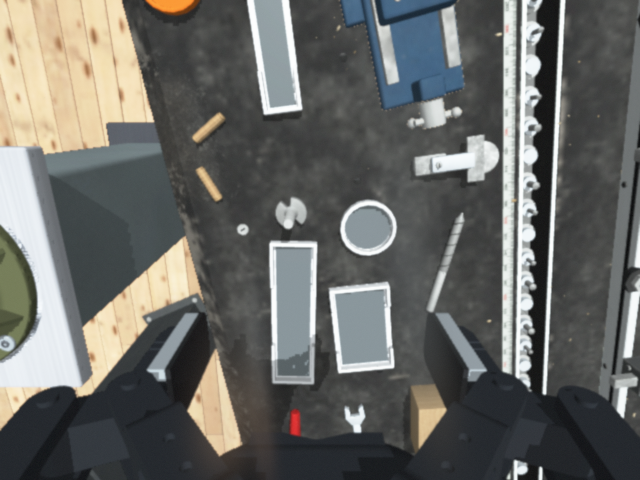

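wA shows the spanner at (368,255), the block at (459,206) and the pen at (290,250). wB shows the boring bit at (291,213), the round nest at (368,228), the drill bit at (445,260), and the bit nest, cut off, at (275,55).

```bash
cat > m.py <<'E'
from h import *
def meas(v,box,z,thr=150,hmin=None,sat=60,show=True):
    """largest bright (or wooden/high) blob in a box -> rays on plane z -> min-area rectangle"""
    c=load(v) if isinstance(v,str) else v
    P=cloud(c);h=cv2.cvtColor(c["image"],cv2.COLOR_BGR2HSV).astype(int)
    m=(h[...,2]>thr)&(h[...,1]<sat)
    if hmin is not None:m=P[...,2]>hmin
    b=np.zeros_like(m);x0,y0,x1,y1=box;b[y0:y1,x0:x1]=1;m=(m&b).astype(np.uint8)
    n,l,s,_=cv2.connectedComponentsWithStats(m);k=1+np.argmax(s[1:,4]);m=l==k
    cs,_=cv2.findContours(m.astype(np.uint8),cv2.RETR_EXTERNAL,cv2.CHAIN_APPROX_NONE)
    X=onplane(c,max(cs,key=len)[:,0],z)[:,:2].astype(np.float32)
    (cx,cy),(w,hh),a=cv2.minAreaRect(X)
    if w>hh:a+=90;w,hh=hh,w
    a=(a+180)%180-90+90  # direction of the long side = a+90
    L=(a+90)%180
    if show:print(v if isinstance(v,str) else"",np.round([cx,cy],1),"size",round(w,1),round(hh,1),"long-axis deg",round(L,1),"depth z pct5/50/95",np.nanpercentile(P[m][:,2],[5,50,95]).round(1),"px",s[k][:4])
    return cx,cy,w,hh,L,X,m,P
E
python3 - <<'E'
from m import *
c=load("wB");P=cloud(c)
for u,v in((340,180),(290,280),(360,330),(368,228),(275,40),(289,222)):print("z at",u,v,P[v,u].round(1))
print("spanner");meas("wA",(335,180,395,330),6);
print("block");meas("wA",(420,150,500,265),45,hmin=38);meas("wrist0",(345,325,415,440),45,hmin=38)
print("spnest");meas("wB",(255,230,325,395),12);meas("wrist0",(170,140,250,340),12)
print("blnest");meas("wB",(322,275,402,380),12);meas("wrist0",(245,195,345,325),12);meas("wA",(325,0,415,145),12)
print("round");meas("wB",(330,190,405,265),12);meas("wrist0",(250,85,335,175),12)
print("drill");meas("wB",(422,205,470,316),9,thr=110);meas("wrist0",(365,105,420,250),9,thr=110)
print("bore");
for v,b in(("wB",(265,185,320,240)),("wrist0",(165,80,225,140))):
    meas(v,b,57,hmin=48);meas(v,b,11,hmin=5)
print("bitnest");meas("wB",(240,0,310,120),12);meas("side0",(240,285,305,355),12,thr=170);meas("scene0",(215,190,275,237),12,thr=170)
print("pen");meas("wA",(275,185,305,315),9,hmin=6)
print("hinge");meas("wB",(405,125,505,195),15,hmin=6)
E
```

```text
z at 340 180 [496.7 122.6   0.9]
z at 290 280 [437.7   1.7   5.2]
z at 360 330 [525.4 -68.1   5.1]
z at 368 228 [530.1  67.3   4.7]
z at 275 40 [429.  263.1   5.7]
z at 289 222 [442.4  89.6  59.4]
spanner
wA [ 532.5 -269.9] size 26.8 167.2 long-axis deg 98.3 depth z pct5/50/95 [1.7 7.4 9.1] px [350 190  36 132]
block
wA [ 621.7 -198.4] size 47.5 91.2 long-axis deg 94.5 depth z pct5/50/95 [44.1 46.1 47.4] px [439 164  50  88]
wrist0 [ 622.  -196.3] size 45.3 96.5 long-axis deg 94.3 depth z pct5/50/95 [42.9 46.2 47.3] px [362 352  45  77]
spnest
wB [440.5 -44.8] size 56.3 198.2 long-axis deg 88.8 depth z pct5/50/95 [ 3.   4.7 13.3] px [269 241  48 143]
wrist0 [432.4 -51.3] size 78.9 209.9 long-axis deg 86.4 depth z pct5/50/95 [ 3.2  4.7 13.7] px [170 149  72 191]
blnest
wB [527.3 -62.7] size 74.4 124.0 long-axis deg 96.4 depth z pct5/50/95 [ 3.   4.7 13.1] px [329 282  66  92]
wrist0 [527.5 -63.6] size 74.3 120.9 long-axis deg 96.3 depth z pct5/50/95 [ 3.1  4.6 13. ] px [252 204  85 115]
wA [527.3 -64.3] size 74.7 118.7 long-axis deg 96.4 depth z pct5/50/95 [ 2.7  4.5 12.9] px [332   0
[... 782 characters left out ...]
[174 101  18  15]
wrist0 [441.7  87.6] size 35.0 35.5 long-axis deg 133.2 depth z pct5/50/95 [ 9.5 12.7 58.1] px [174  89  45  41]
bitnest
wB [429.1 246.6] size 41.2 104.2 long-axis deg 96.7 depth z pct5/50/95 [ 2.6  4.3 12.9] px [247   0  56 115]
side0 [420.7 279.5] size 44.7 166.0 long-axis deg 96.8 depth z pct5/50/95 [-1.   4.3 11.8] px [243 293  56  59]
scene0 [421.8 264.7] size 50.8 169.3 long-axis deg 97.1 depth z pct5/50/95 [-0.2  3.1 11.4] px [220 197  52  36]
pen
wA [ 438.5 -260.8] size 15.1 137.8 long-axis deg 88.5 depth z pct5/50/95 [11.  15.4 17.6] px [283 196  14 111]
hinge
wB [619.4 144.8] size 47.8 90.3 long-axis deg 8.2 depth z pct5/50/95 [11.7 14.2 21.8] px [413 135  86  47]
```

Heights agree with the text: floors about 3–5, rims about 12–13, block 45, bits about 11 and 57. Sizes agree too. I'll look once more at the bit nest, which was cut off, then start with the spanner.

```bash
cat > act.py <<'E'
from m import *
def say(t):
    s=bot.read_state();print(t,"clk",round(s["clock"],1),"tcp",s["ee_pos"].round(1),"grip",round(s["grip_width"],1),round(s["grip_force"],1),"F",s["ft_force"].round(1))
def pick(x,y,deg,z,opening,force,up=90):
    q=q_down(np.radians(deg));bot.move_to((x,y,z+up),q);bot.move_gripper(opening)
    bot.servo_line((x,y,z+15),q,speed=150);hit=bot.servo_line((x,y,z),q,speed=40,until_force=12);say(f"down {hit}")
    bot.move_gripper(0,grip_force=force);say("closed")
    bot.servo_line((x,y,z+up),q,speed=150);say("lifted")
def place(x,y,deg,z,opening,up=90):
    q=q_down(np.radians(deg));bot.move_to((x,y,z+up),q)
    bot.servo_line((x,y,z+12),q,speed=150);hit=bot.servo_line((x,y,z),q,speed=40,until_force=12);say(f"placed {hit}")
    bot.move_gripper(opening);bot.servo_line((x,y,z+up),q,speed=150);say("away")
E
python3 - <<'E'
from act import *
bot.move_to((430,190,300),q_down(0));bot.dwell(.2);c=cam("wrist");save(c,"wC")
meas("wC",(200,20,400,240),12);
pick(532.5,-269.9,8.3,20.5,40,60)
save(cam("scene"),"scene1")
E
```

```text
wC [425.8 272. ] size 41.2 155.8 long-axis deg 96.9 depth z pct5/50/95 [ 2.5  4.5 13.2] px [282  30  58 161]
down False clk 6.9 tcp [ 532.5 -269.9   20.4] grip 39.9 0.0 F [ 0.  -0.8 -0.7]
closed clk 7.3 tcp [ 532.7 -270.    20.9] grip 7.0 58.9 F [0.1 0.3 3.8]
lifted clk 8.0 tcp [ 532.1 -269.6  109.5] grip 7.2 58.6 F [ 0.4 -0.  -1.9]
```

View pics/wC.png

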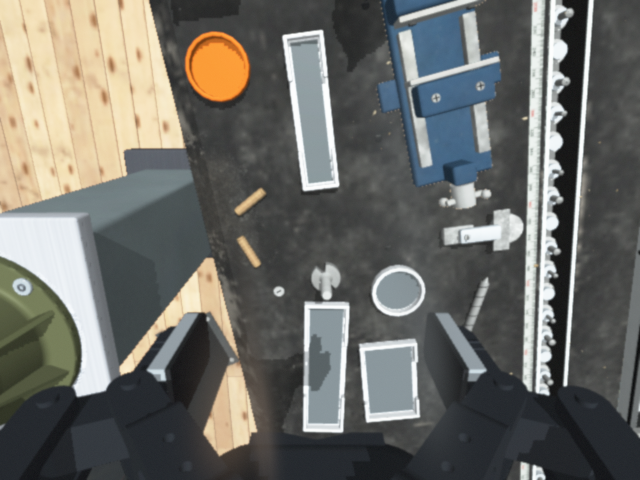

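View pics/scene1.png

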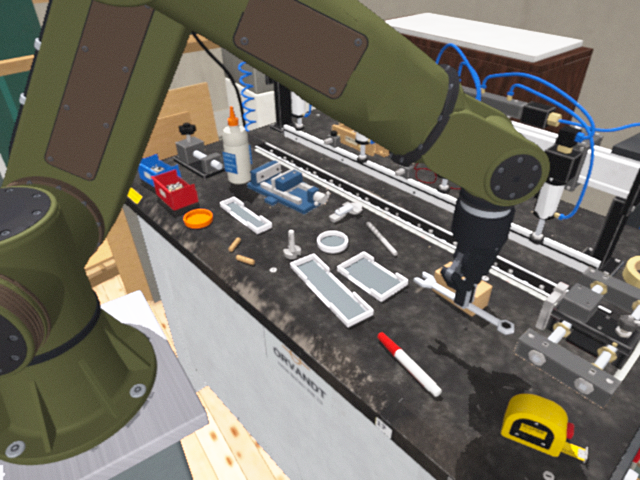

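wC shows the whole bit nest at (311,110) and the orange look-alike at (217,67). scene1 shows the spanner held level at (465,305). Placing it now, then picking up the drill bit.

```bash
python3 - <<'E'
from act import *
place(440.5,-46.4,-1.2,24.0,26)
bot.move_to((520,-20,260),q_down(0));bot.dwell(.2);c=cam("wrist");save(c,"wD")
pick(622.8,23.3,-11.7,22.5,40,60)
save(cam("scene"),"scene2")
a=cv2.imread("pics/wD.png")[130:480,60:460];b=cv2.imread("pics/scene2.png")[180:355,200:510]
b=cv2.resize(b,None,fx=350/175*.645,fy=350/175*.645);o=np.zeros((350,800,3),np.uint8);o[:,:400]=a;o[:b.shape[0],400:400+b.shape[1]]=b[:,:400];cv2.imwrite("pics/d1.png",o)
E
```

```text
placed True clk 10.1 tcp [440.7 -46.5  23.8] grip 7.0 59.8 F [-2.3  0.1  7.4]
away clk 11.2 tcp [440.1 -46.3 113.3] grip 26.1 0.0 F [-0.5  0.4  1. ]
down False clk 14.3 tcp [622.8  23.3  22.4] grip 40.0 0.0 F [ 0.2 -1.   0.6]
closed clk 14.7 tcp [623.   23.3  22.9] grip 7.6 59.3 F [-1.6 -0.1  4. ]
lifted clk 15.5 tcp [622.3  23.3 111.5] grip 7.8 58.8 F [ 0.3 -0.7 -1.3]
```

View pics/d1.png

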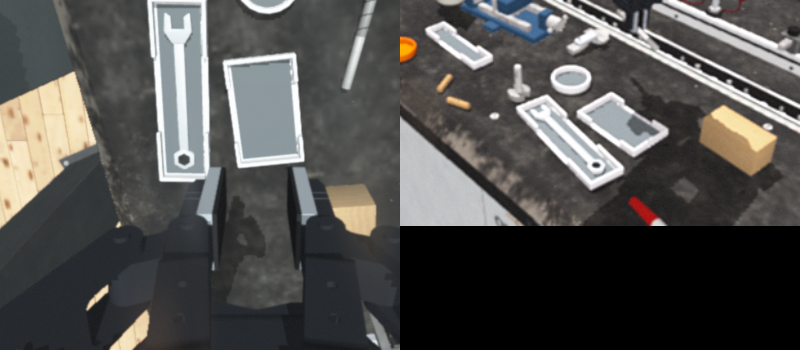

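The spanner lies in its nest (left crop, (180,90)) and the drill bit is lifted. Next I place the bit, going inward first to stay clear of the vise, then pick up the block.

```bash
python3 - <<'E'
from act import *
bot.move_to((470,80,200),q_down(0));say("via")
place(425.8,272,6.9,26.0,22)
bot.move_to((430,170,290),q_down(0));bot.dwell(.2);c=cam("wrist");save(c,"wE")
bot.move_to((540,-120,200),q_down(0))
pick(622.7,-199,4.4,32,66,60)
save(cam("scene"),"scene3")
a=cv2.imread("pics/wE.png")[0:350,150:550];b=cv2.imread("pics/scene3.png")[140:365,210:510]
b=cv2.resize(b,(400,300));o=np.zeros((350,800,3),np.uint8);o[:,:400]=a;o[:300,400:]=b;cv2.imwrite("pics/d2.png",o)
E
```

```text
via clk 16.3 tcp [470.7  79.8 199.5] grip 7.9 58.8 F [ 0.3  0.1 -0.6]
placed True clk 18.2 tcp [425.9 272.   25.8] grip 7.6 59.7 F [-1.7 -1.5  7.6]
away clk 19.2 tcp [425.4 271.8 115.2] grip 21.7 0.0 F [ 0.   0.1 -0.1]
down False clk 23.8 tcp [ 622.7 -199.    31.9] grip 66.1 0.0 F [-0.3  0.8  0.4]
closed clk 24.1 tcp [ 623.  -199.1   32.5] grip 44.2 62.3 F [ 0.2 -0.5  3.3]
lifted clk 24.9 tcp [ 622.2 -198.8  120.8] grip 44.2 61.7 F [ 0.3 -0.2 -3. ]
```

View pics/d2.png

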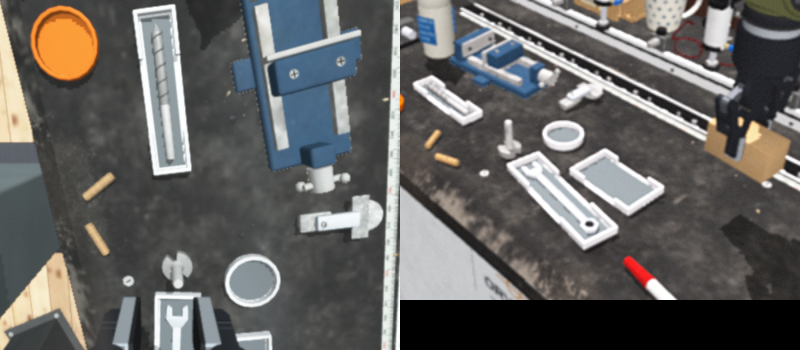

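The drill bit lies in its nest (left crop, (163,95)) and the block is held. This crop also confirms the round nest: white at (252,280) is the one meant, orange at (64,43) is the look-alike. I place the block, then pick up the boring bit.

```bash
python3 - <<'E'
from act import *
place(527.4,-65.3,6.4,35.5,62)
pick(441.7,87.4,0,36,40,50)
place(528.9,68.7,0,39.5,36)
bot.move_to((480,30,290),q_down(0));bot.dwell(.2);save(cam("wrist"),"wF");save(cam("scene"),"scene4");say("end")
a=cv2.imread("pics/wF.png")[60:480,150:550];b=cv2.imread("pics/scene4.png")[180:330,210:410]
o=np.zeros((420,800,3),np.uint8);o[:,:400]=a;o[:300,400:]=cv2.resize(b,(400,300));cv2.imwrite("pics/d3.png",o)
E
```

```text
placed True clk 26.7 tcp [527.6 -65.4  35.4] grip 44.0 62.7 F [-1.5  1.7  6.1]
away clk 27.7 tcp [527.  -65.2 124.7] grip 62.0 0.0 F [-0.2  0.1 -0.3]
down False clk 30.0 tcp [441.7  87.4  35.9] grip 40.2 0.0 F [-0.2  0.2 -0.2]
closed clk 30.3 tcp [441.9  87.4  36.2] grip 14.4 48.7 F [-1.1  0.8  3.2]
lifted clk 31.1 tcp [441.3  87.3 125.2] grip 15.0 48.7 F [ 0.4  1.1 -1.6]
placed True clk 32.6 tcp [529.   68.7  39.2] grip 15.1 49.4 F [-0.7  0.7  6.4]
away clk 33.7 tcp [528.5  68.7 128.7] grip 36.1 0.0 F [-0.8 -0.3 -1.1]
end clk 34.7 tcp [480.   30.2 289. ] grip 36.0 0.0 F [ 0.5 -0.4 -0. ]
```

View pics/d3.png

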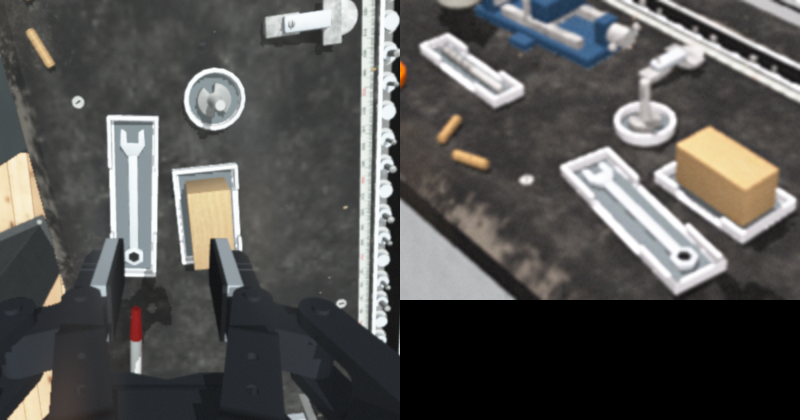

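All four look seated. A quick numeric check of the block's and boring bit's level and position comes before handing in.

```bash
python3 - <<'E'
from act import *
r=meas("wF",(315,220,405,335),48,hmin=42);T=r[7][r[6]];T=T[T[:,2]>46]
A=np.c_[T[:,:2]-T[:,:2].mean(0),np.ones(len(T))];print("tilt deg",np.degrees(np.linalg.lstsq(A,T[:,2],rcond=None)[0][:2]).round(2))
c=load("wF")
meas("wF",(330,120,400,195),60,hmin=50);meas("wF",(330,120,400,195),12)
meas("wF",(260,180,305,335),9,hmin=8);meas("wF",(315,220,400,335),12,hmin=10)
bot.finish_job() if abs(np.linalg.lstsq(A,T[:,2],rcond=None)[0][:2]).max()<0.04 else print("HOLD")
E
```

```text
wF [538.2 -69.5] size 65.5 106.0 long-axis deg 96.6 depth z pct5/50/95 [ 48.   49.7 296.9] px [337 247  68  88]
tilt deg [-94.27 105.37]
wF [528.   69.2] size 10.1 11.3 long-axis deg 0.0 depth z pct5/50/95 [52.4 60.6 62.1] px [363 159  13  12]
wF [529.4  68.5] size 63.9 64.0 long-axis deg 0.0 depth z pct5/50/95 [ 3.2 12.3 51.1] px [334 128  62  63]
wF [437.5 -53.3] size 54.3 180.4 long-axis deg 89.4 depth z pct5/50/95 [  9.1  11.2 293.2] px [260 189  45 146]
wF [533.7 -82.1] size 81.0 127.2 long-axis deg 96.3 depth z pct5/50/95 [ 15.6  49.4 296. ] px [330 238  70  97]
HOLD
```

The fingers (z about 296) got into the mask, so I'm repeating the check without them.

```bash
python3 - <<'E'
from act import *
P=cloud(load("wF"))[220:335,315:405].reshape(-1,3)
T=P[(P[:,2]>46.5)&(P[:,2]<54)]
A=np.c_[T[:,:2]-T[:,:2].mean(0),np.ones(len(T))];k=np.linalg.lstsq(A,T[:,2],rcond=None)[0]
(c,s,a)=cv2.minAreaRect(T[:,:2].astype(np.float32));print("slope",k.round(3),"rect",np.round(c,1),np.round(s,1),round(a,1))
if abs(k[:2]).max()<0.05: bot.finish_job();print("done")
E
```

```text
slope [-0.0000e+00 -1.0000e-03  4.9187e+01] rect [527.5 -65. ] [45.2 91.2] 6.5
the job is handed in; nothing more can be done
done
```

The spanner, drill bit and block lie flat in their own trays, the boring bit stands upright in the white round nest, and the job was handed in at about 35 s of the 88 s allowed, with the pen and hinge left untouched.

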